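# Show the inside of the round waste bin

### The job

On the microtomy bench, let the overhead camera see how full the round waste bin is: press its lid-lift lever all the way down, hold the lid up for about three seconds, then let go of the lever so that the lid closes fully. Keep the square bin next to it shut.

Things in the scene. Friction and masses are not known exactly. Their poses are not given: they have to be found in the camera images.
- round_bin_pad (a point): Where to press: centre of the upper face of the black pad at the end of the round bin's lid-lift lever. The pad is 50 mm (x) by 60 mm (y), 9 mm thick; its face stands 86 mm above the table at rest, 43 mm when fully down, and slopes 12 degrees (up towards its outer edge at rest, down when pressed). x points to the bin's axis, 160 mm away; the outer edge faces the robot within 20 degrees of yaw.
- round_bin_lever: The round bin's lever with its pad. Origin: its level axis (along y) at the bin's front, 60 mm above the table, 100 mm from the pad's centre. Axes level at rest. Pressing turns it down by up to 0.42 rad to its stop: the pad moves almost straight down, 43 mm in all. A spring and the lid push it back up: 4 to 11 N at the pad while pressing slowly.
- round_bin_lid (a joint): Angle of the round lid, rad: 0 shut, about 1.26 fully raised; a linkage turns it by 3 times the lever's angle. It hinges on the side away from the lever and closes by itself within about a second of letting go. The steel bin, fixed to the table, is 136 mm across and 158 mm high with its lid.
- square_bin_lid (a joint): Angle of the lid of the square bin, rad: 0 shut. This bin has the same size, steel, lever and pad as the round one, but is square; which of the two stands left or right varies. Its lid is to stay shut.

How it is judged:
On the way:
1. the round bin's lid is held raised (beyond 1.0 rad) by pressing its lever pad, for 2 s without a break (value of joint round_bin_lid above 1 rad and contact force between round_bin_lever and anything else above 1 N), for 2 s.
At the end, for the whole second after the job is handed in: The round bin's lid is shut again (below 0.08 rad), its lever let go; the square bin's lid is shut (below 0.08 rad) (value of joint each of round_bin_lid, square_bin_lid below 0.08 rad); the robot touches nothing.
It fails at once if the square bin's lid is raised by more than 0.2 rad (value of joint square_bin_lid above 0.2 rad).
It also fails if it takes over 37 s, if anything falls off the work surface, if the arm or the gripper's body presses on something with over 40 N, if the wrist force passes 120 N, or if a joint passes its speed limit or range.

### The arm

A 6-joint arm with a two-finger parallel gripper is mounted at the origin on the work surface. World frame = base frame: x ahead of the robot, y to its left, z up, the work surface at z = 0. Lengths are in m, angles in rad, forces in N, time in s.
With the tool pointing down it reaches from about 0.325 to 0.9 m from the base axis. Payload 6.1 kg.
Tool frame: the origin (TCP) lies midway between the tips of the shut fingers; the grasp point (between the pads) lies 19 mm behind it; x points along the fingers, y is the direction in which the jaws open and shut, and the axes are right-handed (so a half turn about x gives the same grasp; the last joint's range is limited). The gripper opens to 85 mm and grips with 20 to 120 N. Pads are 22 mm wide; open, the fingers measure 114 mm over their backs; the gripper's body (76 mm by 85 mm) begins 54 mm behind the grasp point. The pads swing forward as they close: fully open they stand 13 mm farther back than shut.
Start: joints at [-1.472, 0.22, 1.526, -0, 1.395, -0.126], TCP at [0.139, -0.609, 0.231] pointing down, gripper open.
Joint ranges: [-2.98, 2.98], [-0.91, 2.08], [0.09, 2.57], [-1.24, 4.39], [0.2, 2.65], [-2.68, 2.68]. Speed limits (rad/s): [2.57, 2.57, 3.01, 3.14, 3.14, 3.14].

### API

Orientations are given as [roll, pitch, yaw] about the fixed x, y, z axes, in that order (R = Rz(yaw) Ry(pitch) Rx(roll)).
In Python, from plant import movep, move_l, set_joints, gripper_to, hold, inverse_kinematics, observe, get_image, get_calibration, Unreachable, job_done gives the robot as it stands. Calls block until the motion is done:
- movep(position, orientation): joint-space move of the TCP to a pose.
- move_l(position, feed=0.15, rotation=None, max_force=None): straight line of the TCP; rotation=None keeps the orientation; feed is the mean speed in m/s. With max_force (N) it stops when the force on the tool has changed by that much, and returns True; else False.
- set_joints(angles): joint-space move.
- gripper_to(opening, f_grip=None): finger opening in m; f_grip is the grip in N (None keeps the last); returns when the fingers have stopped.
- hold(seconds).
- inverse_kinematics(position, orientation): joint angles nearest the present ones, or None.
- observe(): the state.
- get_image(name): name is "scene" or "top"; returns (picture, depth): 384x512x3 uint8, red, green, blue; 384x512 float32, m along the optical axis (not along the pixel's ray), 0 where there is no reading.
- get_calibration(name): a dict with "intrinsics" (3x3 intrinsics, pixels), "dist_coeffs" ([k1, k2, p1, p2, k3] as OpenCV has them; the pictures are not rectified), "world_from_camera" (4x4, takes a point from camera to world coordinates). Camera axes: x right, y down, z forward; pixel columns grow to the right and rows downward; lengths in m; the calibration is good to about 2 mm. A picture is of the moment at which its call begins. get_calibration takes no time and is no camera call.
A pose or a line that the arm cannot do raises Unreachable and nothing moves.
- job_done(): hands the job in, once; it reports no verdict.
The state is a dict: "time_s": time; "q": joint angles; "joint_velocities": joint speeds; "joint_torque": joint torques, N m; "eef_pos": TCP position; "tcp_rot": TCP orientation; "ft_force": force on the tool from outside, world axes, zero at the start; "torque": the same for the moment, N m; "opening": finger opening in m.
Only numpy, scipy, OpenCV 4.12 (cv2) and the standard library are available. Lean on these libraries where they do the work, as an engineer would, in place of code of your own. Each camera call takes 0.05 s, during which the arm holds its last target.

## Working session

There is one attempt and no reset: what is moved stays moved. The work goes in short steps, each a Python script; the robot and the scene stay as the last script left them, time stands still between calls to the robot, and variables do not carry over. Pictures are saved under pics/ and viewed, and the job is handed in when it is done.

```bash
mkdir -p pics
python3 - <<'E'
from plant import *
import cv2,numpy as np
for n in("scene","top"):
    p,d=get_image(n); cv2.imwrite(f"pics/{n}0.png",p[:,:,::-1]); np.savez(f"{n}0.npz",p=p,d=d)
    c=get_calibration(n); print(n,np.round(c["intrinsics"],1).tolist(),c["dist_coeffs"],np.round(c["world_from_camera"],3).tolist())
s=observe();print(s["time_s"],s["eef_pos"],s["tcp_rot"],s["ft_force"])
E
```

```text
scene [[481.3, 0.0, 252.4], [0.0, 481.3, 199.8], [0.0, 0.0, 1.0]] [-0.01087684  0.          0.          0.          0.        ] [[-0.249, 0.788, -0.563, 1.207], [0.969, 0.206, -0.139, 0.102], [0.006, -0.58, -0.815, 0.985], [0.0, 0.0, 0.0, 1.0]]
top [[434.5, 0.0, 250.1], [0.0, 434.5, 194.3], [0.0, 0.0, 1.0]] [0.00570896 0.         0.         0.         0.        ] [[-0.013, -0.989, 0.149, 0.455], [-1.0, 0.012, -0.008, -0.022], [0.006, -0.149, -0.989, 1.032], [0.0, 0.0, 0.0, 1.0]]
0.1 [ 0.13924613 -0.60874416  0.2303129 ] [-1.68021267  1.56906661  1.68618259] [ 0.59022034  0.17409199 -0.32540203]
```

View pics/scene0.png

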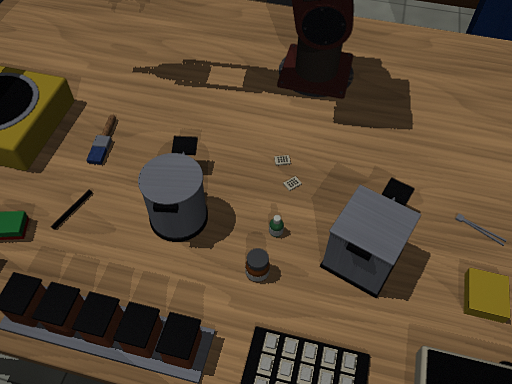

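View pics/top0.png

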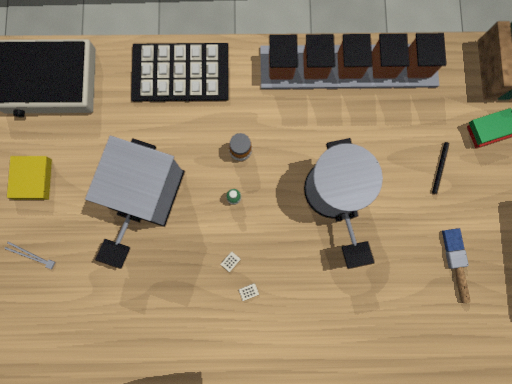

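The top view shows the round bin's lid at about (346,178) and its black pad at about (358,254). The square bin is on the left, with its pad at about (113,253). I'll measure the round bin's pad and lid.

```bash
cat > h.py <<'E'
from plant import *
import cv2,numpy as np
def ray(n,uv):
    c=get_calibration(n);K=np.array(c["intrinsics"]);T=np.array(c["world_from_camera"])
    u=cv2.undistortPoints(np.array(uv,float).reshape(-1,1,2),K,np.array(c["dist_coeffs"])).reshape(-1,2)
    return T[:3,3],np.c_[u,np.ones(len(u))]@T[:3,:3].T
def onz(n,uv,z):
    o,d=ray(n,uv); return o+d*((z-o[2])/d[:,2])[:,None]
def atdepth(n,uv,dep):
    o,d=ray(n,uv); return o+d*np.asarray(dep)[:,None]
E
python3 - <<'E'
from h import *
for n,box in(("top",(335,235,385,275)),("scene",(165,130,205,160))):
    z=np.load(f"{n}0.npz");p,d=z["p"],z["d"]
    x0,y0,x1,y1=box
    m=np.zeros(p.shape[:2],np.uint8); m[y0:y1,x0:x1]=(p[y0:y1,x0:x1].max(2)<40)*255
    k,l,st,ce=cv2.connectedComponentsWithStats(m)
    for j in range(1,k):
        if st[j,4]<60: continue
        vv,uu=np.where(l==j); P=atdepth(n,np.c_[uu,vv],d[vv,uu])
        print(n,st[j],ce[j],"heights pct",np.percentile(P[:,2],[5,25,50,75,95]).round(3))
        G=P[(P[:,2]>.07)&(P[:,2]<.1)]; g=(P[:,2]>.07)
        print(" frac",len(G)/len(P),"mean",G.mean(0).round(4))
        r=cv2.minAreaRect((G[:,:2]*1000).astype(np.float32)); print(" rect mm",r)
        uvr=cv2.minAreaRect(np.c_[uu,vv][g].astype(np.float32)); print(" pix rect",uvr,"z.086 ->",onz(n,[uvr[0]],.086).round(4))
        A=np.c_[G[:,:2]-G[:,:2].mean(0),np.ones(len(G))];s=np.linalg.lstsq(A,G[:,2],rcond=None)[0];print(" plane",s, np.degrees(np.arctan(np.hypot(*s[:2]))))
z=np.load("top0.npz");p,d=z["p"],z["d"]
uu,vv=np.meshgrid(np.arange(295,400),np.arange(130,235));uu=uu.ravel();vv=vv.ravel()
P=atdepth("top",np.c_[uu,vv],d[vv,uu]);L=P[(P[:,2]>.145)&(P[:,2]<.17)]
print("lid",cv2.minEnclosingCircle((L[:,:2]*1000).astype(np.float32)),np.median(L[:,2]))
E
```

```text
top [342 242  31  26 404] [355.46287129 252.50742574] heights pct [0.081 0.084 0.086 0.088 0.091]
 frac 0.995049504950495 mean [ 0.4681 -0.2552  0.0858]
 rect mm ((464.69598388671875, -258.5075378417969), (45.42616653442383, 57.17375564575195), 10.490711212158203)
 pix rect ((357.13458251953125, 254.17308044433594), (21.57277488708496, 27.65237808227539), 78.69007110595703) z.086 -> [[ 0.4644 -0.2585  0.086 ]]
 plane [-0.20380288 -0.04394889  0.08579603] 11.776765172021738
scene [172 136  26  19 408] [184.59558824 144.96323529] heights pct [0.079 0.083 0.086 0.089 0.092]
 frac 0.9975490196078431 mean [ 0.4659 -0.2575  0.0858]
 rect mm ((466.39178466796875, -258.96820068359375), (49.13808822631836, 60.458274841308594), 12.08217716217041)
 pix rect ((184.3948211669922, 145.20928955078125), (24.591182708740234, 17.50397491455078), 2.726311206817627) z.086 -> [[ 0.467  -0.2577  0.086 ]]
 plane [-0.22233528 -0.04229643  0.08584779] 12.752496506343148
lid ((627.4669799804688, -228.03277587890625), 76.95492553710938) 0.1583316055763766
```

Both views agree within about 2 mm: the pad centre is near (0.466, -0.258, 0.086) and the slope is about 12°. The lid centre is about 0.163 m away, against 0.160 m given, and the yaw is about 11°. Next I'll shut the fingers, move above the pad and press.

Run:
```python
from h import *
P=[0.465,-0.258]; yaw=np.radians(11)
c=[]
for y in (yaw,yaw+np.pi,yaw-np.pi):
    q=inverse_kinematics([*P,.17],[0,np.pi/2,y]); 
    if q is not None: c.append((np.abs(np.array(q)-observe()["q"]).max(),y)); print(y,np.round(q,2))
y=min(c)[1]
gripper_to(0.0)
movep([*P,.17],[0,np.pi/2,y])
s=observe();print(s["time_s"],s["eef_pos"],s["tcp_rot"],s["ft_force"],s["opening"])
p,d=get_image("scene");cv2.imwrite("pics/s1.png",p[:,:,::-1])
p,d=get_image("top");cv2.imwrite("pics/t1.png",p[:,:,::-1])
```

```text
0.19198621771937624 [-0.65  0.05  1.83  0.    1.26 -2.42]
3.3335788713091694 [-0.65  0.05  1.83 -0.    1.26  0.72]
-2.949606435870417 [-0.65  0.05  1.83 -0.    1.26  0.72]
2.625 [ 0.46489302 -0.25899913  0.17028644] [ 1.88207565  1.57005579 -1.06857504] [-0.41133176 -0.09510603  0.10535809] -3.524342077927708e-05
```

View pics/s1.png

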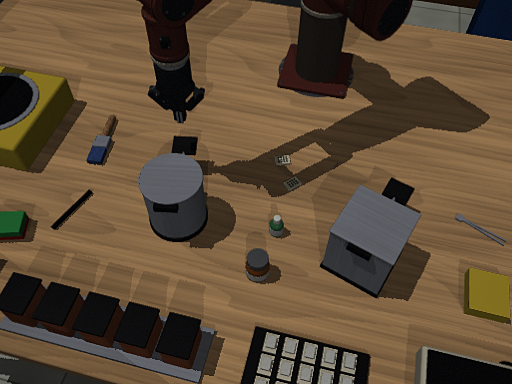

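The closed fingertips (181,119) are directly above the round bin's pad (185,145), with clear space around them. Time to press.

Run:
```python
from h import *
P=[0.465,-0.258]
def st(t):
    s=observe();print(t,round(s["time_s"],2),np.round(s["eef_pos"],4),np.round(s["ft_force"],1))
move_l([*P,.095],feed=.12);st("above")
move_l([*P,.05],feed=.03);st("near")
hit=move_l([*P,.038],feed=.015,max_force=12);st(f"stop {hit}")
p,d=get_image("scene");cv2.imwrite("pics/s2.png",p[:,:,::-1])
p,d=get_image("top");cv2.imwrite("pics/t2.png",p[:,:,::-1])
```

```text
above 3.5 [ 0.4654 -0.2584  0.0956] [-0.1 -0.   1.2]
near 5.15 [ 0.4649 -0.2585  0.0504] [-2.5 -1.8  6. ]
stop True 5.68 [ 0.4657 -0.2585  0.045 ] [-5.4  1.8 10.5]
```

View pics/s2.png

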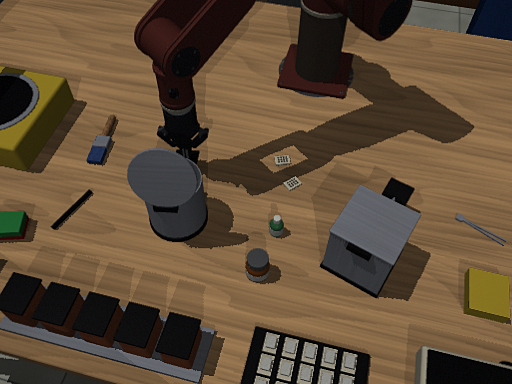

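View pics/t2.png

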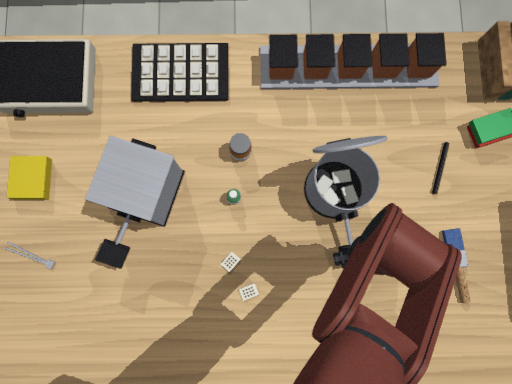

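The round lid is up, edge-on at (350,145), and the contents show at (338,187). The square lid is still shut. The pad is about 2 mm short of its stop, so I'll push to the stop, hold, then release.

Run:
```python
from h import *
P=[0.465,-0.258]
def st(t):
    s=observe();print(t,round(s["time_s"],2),np.round(s["eef_pos"],4),np.round(s["ft_force"],1))
hit=move_l([*P,.040],feed=.01,max_force=18);st(f"stop {hit}")
hold(1.5);st("mid")
p,d=get_image("top");cv2.imwrite("pics/t3.png",p[:,:,::-1])
hold(1.7);st("held")
move_l([*P,.10],feed=.06);st("up")
move_l([*P,.20],feed=.12)
hold(1.5);st("clear")
for n in("scene","top"):
    p,d=get_image(n);cv2.imwrite(f"pics/{n}4.png",p[:,:,::-1])
    if n=="top":
        uu,vv=np.meshgrid(np.arange(310,385),np.arange(145,212));uu=uu.ravel();vv=vv.ravel()
        Q=atdepth(n,np.c_[uu,vv],d[vv,uu]);c=Q[np.hypot(Q[:,0]-.624,Q[:,1]+.228)<.055]
        print("lid z pct",np.percentile(c[:,2],[2,10,50,90,98]).round(4))
        A=np.c_[c[:,:2]-c[:,:2].mean(0),np.ones(len(c))];print("slope",np.linalg.lstsq(A,c[:,2],rcond=None)[0])
```

```text
stop True 6.11 [ 0.4657 -0.2585  0.0449] [-4.4  2.4 12.7]
mid 7.61 [ 0.4657 -0.2585  0.0449] [-4.6  2.9 12. ]
held 9.36 [ 0.4657 -0.2585  0.0449] [-3.3  3.2 12. ]
up 10.45 [ 0.4646 -0.2577  0.0994] [-0.  -0.2 -0.4]
clear 12.93 [ 0.465 -0.258  0.2  ] [ 0.4  0.1 -0.5]
lid z pct [0.1553 0.1566 0.1584 0.1603 0.1616]
slope [0.00133482 0.00120904 0.15844698]
```

View pics/t3.png

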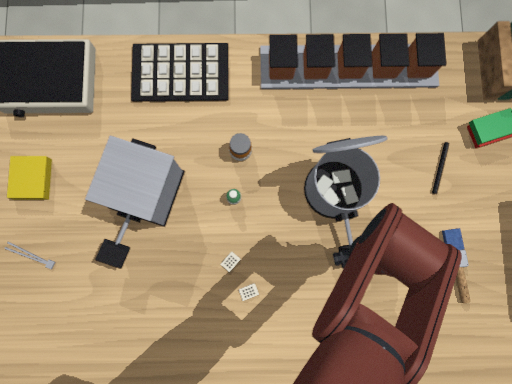

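View pics/scene4.png

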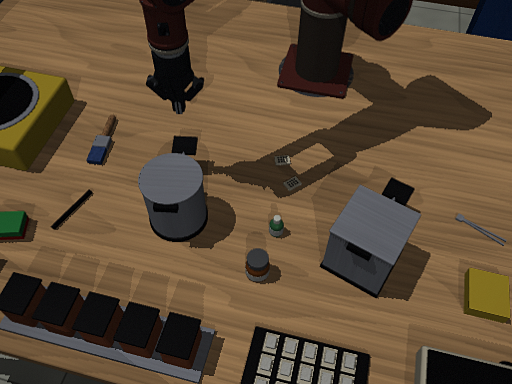

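The held view (t3) shows the lid up at (350,145) and the contents visible. The final view shows both lids shut, the pad back up and the gripper clear. Lid slope measures about 0.001, so I'm handing in.

Run:
```python
from plant import *
job_done()
```

```text
the job is handed in; nothing more can be done
```

I pressed the round bin's lever down to its stop, held the lid up for about 3.3 s, then let go. The lid closed again, and I handed the job in at about 13 s.

- **Locating the pad:** the two cameras agreed within about 2 mm on the pad centre, near (0.466, -0.258, 0.086). The slope (12–13°) and the distance to the bin's axis (0.163 m measured, 0.160 m given) also fit.
- **While pressing:** the fingertips stopped at z = 0.045 m with about 12 N at the tool. That is 2 mm above the stated 43 mm, probably because the flat fingertips rest on the sloping pad. The height puts the lid at about 1.2 rad; I did not measure the angle directly. The overhead picture showed the lid fully up and the bin's contents.
- **After letting go:** the round lid lies level at 0.158 m with a slope of about 0.001. The pad is back up, the tool is clear at 0.20 m and the force is near zero. The square bin's lid looked shut in every picture I viewed, but I did not measure it.

One check differed slightly. The force limits stopped the press on 12 N and 18 N changes, but the readings just after showed only 10.5–12.7 N vertically. I put that down to brief peaks.

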